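Take the nib-hung cover off a sloping chassis

TASK

Turn the red bar crosswise so that it lines up with the slot in the black cover, then take the cover off by its yellow grip: tip its lower end up until the cover is about level while its upper edge is still under the yellow keeper strip, then draw it out and lift its nibs off the ledge. Lay the cover flat, grip upwards and square with the tray, inside the blue tray, let go only once it rests there, and leave the other things on the bench where they are.

Things in the scene. Friction and masses are not known exactly. Their poses are not given: they have to be found in the camera images.
- chassis: black open chassis fixed to the bench, 215 x 165 x 125 mm. Origin: centre of its underside; z up; +x is the way its deck rises, at 20 degrees. The deck's lower end lies at x -90, z 45 mm. The cover rests on two cross bars between cheeks 4 mm from its sides and 4 mm higher than its top. Below and 10 mm behind the cover's upper end is empty space.
- ledge (a point): middle of the upper up-slope edge of the ledge, the upper aluminium cross bar, 131 mm up the slope from the deck's lower end; the bar is 11 mm thick along the slope and 16 mm deep. The cover's nibs hang behind it, so the cover cannot be pulled straight down the slope.
- keeper_edge (a point): middle of the lower front edge of the yellow keeper strip (18 mm along the slope, 8 mm thick), at x 69.8, y 0, z 109.0 mm in the chassis frame. It covers the cover's last 8 mm, 1.5 mm above the plate, so the cover cannot be lifted straight up. The cover tips about this line, parallel to the chassis y axis.
- turnbar (a joint): angle of the red turn-bar, rad, about the slope's normal (leaning 20 degrees from vertical to chassis -x), 0 to 1.5, counter-clockwise positive from above. 0: bar across the slope (along chassis y), at its stop, in line with the cover's slot and free to pass. It starts at 0.9 to 1.45, holding the cover down. Friction 0.04 N m; stays where left.
- turnbar_top (a point): centre of the top face of the red turn-bar, on its axis, 20 mm up the slope from the deck's lower end. The bar is 40 mm long, 9 mm wide, 15 mm high, its underside 3 mm above the cover's plate, on an 8 mm post. It can be turned by pushing its side near an end or by pinching it across its width.
- turnbar_end (a point): middle of the top edge of the bar's one end, 20 mm from the axis: the end that points to chassis +y at joint 0 and more and more down-slope (-x) as the joint value grows. Push this end back towards +y to line the bar up.
- cover: black plate 180 x 130 x 4 mm, loose, 0.2 to 0.35 kg. Origin: centre of the plate's underside; x along its length, up-slope as it hangs; z normal to the plate, upwards. It hangs pitched 20 degrees. Its slot, 16 mm (x) by 48 mm (y) centred at x -70 mm, clears the lined-up turn-bar by 3.5 to 4 mm. The centre of mass is within 10 mm of the middle.
- cover_nib (a point): bottom middle between the cover's two nibs, at x 46, y 0, z -12 mm in the cover frame. The nibs are 12 mm deep, 25 mm wide (y 25 to 50 mm either side), x 43 to 49 mm, 2 mm behind the ledge. Tipping the lower end up by 16 degrees about the keeper edge brings them over the ledge, by 25 degrees with 6 mm to spare; a draw of 15 mm to chassis -x then frees the upper edge.
- cover_grip (a point): point in the yellow grip of the cover, 12 mm below its top, at x -12, y 0, z 26 mm in the cover frame. The grip is an upright block 40 mm long (cover x), 12 mm wide (cover y), 34 mm high above the plate; pinch it across its width.
- cover_tongue (a point): middle of the top of the cover's upper edge, at x 90, y 0, z 4 mm in the cover frame; at the start it is under the keeper strip, 8 mm behind its front edge.
- tray: blue open tray fixed to the bench, 250 (x) x 200 (y) x 28 mm outside, walls and floor 5 mm. Origin: centre of its underside, z up. The cover lies in it lengthwise, either way round; resting on its nibs and its lower edge it leans about 5 degrees, its origin then about 13 mm above the tray's origin.
- screwdriver: bystander: screwdriver with a yellow handle lying on the bench; leave it.
- battery: bystander: grey battery block 60 x 100 x 50 mm; leave it.
- standoff_cup: bystander: orange cup, 60 mm wide, 50 mm high; leave it.
Things that resemble listed ones, but are neither listed nor needed, are in the scene too. There is more than one size of the cover; the one meant has the size given above.

How it is judged:
By the outcome, as a careful person would: the job done as asked, in the order asked, and still so for the second after the job is handed in, with the robot touching nothing.
It also fails if it takes over 72 s, if anything falls off the work surface, if the arm or the gripper's body presses on something with over 40 N, if the wrist force passes 120 N, or if a joint passes its speed limit or range.

ROBOT

A 7-joint arm with a two-finger parallel gripper is mounted at the origin on the work surface. World frame = base frame: x ahead of the robot, y to its left, z up, the work surface at z = 0. Lengths are in m, angles in rad, forces in N, time in s.
With the tool pointing down it reaches from about 0.4 to 0.85 m from the base axis. Payload 10.4 kg.
Tool frame: the origin (TCP) lies at the very end of the fingers, on their centre line; the grasp point (between the pads) lies manip.grasp_offset behind it (manip.grasp_offset is the distance from the TCP to the grasp point, in m); z points along the fingers, x is the direction in which the jaws open and shut, and the axes are right-handed (so a half turn about z gives the same grasp; the last joint's range is limited). The gripper opens to 85 mm and grips with 20 to 120 N. Pads are 22 mm wide; open, the fingers measure 114 mm over their backs; the gripper's body (76 mm by 85 mm) begins 54 mm behind the grasp point. The pads swing forward as they close: fully open they stand 13 mm farther back than shut.
Start: joints at [1.088, 0.332, -0.065, 1.46, 0.022, 1.35, -0.088], TCP at [0.277, -0.56, 0.231] pointing down, gripper open.
Joint ranges: [-2.6, 2.6], [-0.5, 2.12], [-1.47, 1.34], [0.16, 2.42], [-1.27, 4.41], [0.06, 2.06], [-2.6, 2.6]. Speed limits (rad/s): [2.22, 2.22, 2.79, 2.79, 3.14, 3.14, 3.14].

INTERFACE

Orientations are given as a unit quaternion [x, y, z, w].
In Python, from workcell import manip gives the robot as it stands.
- The arm moves only by the shell command python3 -m crank 'ROWS' [FORCE]. ROWS is JSON, a list that holds one entry, the list of rows, each a list of 7 numbers: the shift along the world's x, y, z in units of 60 mm (1.0 is 60 mm), then the turn, a rotation vector about the world's x, y, z in units of 5 degrees (1.0 is 5 degrees), then the finger opening in mm, from 0 to 85.4. A call has 1 to 8 rows; each row shifts and turns the commanded pose from where the row before left it; what a row does not reach is not made up. A row lasts 1/8 s, in which the tool goes at most 62.5 mm and 10.7 degrees, less where a joint would pass 70% of its speed; a pose out of reach is approached as far as the arm can. A call is refused whole if a number of a shift passes 1 or a number of a turn 1, either way. A call with a gripper value outside its range is refused whole. The fingers move at their own pace and stop on an object; FORCE is the grip in N (left out, the last holds). Time passes only in rows, so rows that do not move let the fingers close. It gives the time, the measured TCP pose, the force and the opening at its end, in the units of the state.
- manip.get_obs(): the state, without advancing time (a new reading comes with each control period).
- manip.camera(name): name is "scene" or "side" or "wrist"; returns (picture, depth): 420x560x3 uint8, blue, green, red; 420x560 float32, m along the optical axis (not along the pixel's ray), 0 where there is no reading.
- manip.get_calibration(name): a dict with "fx", "fy", "cx", "cy" (pixels), "rvec" (rotation vector, rad) and "tvec" (3), from world to camera coordinates, as OpenCV has them; the wrist camera has in their place "T_tool_cam" (4x4, takes a point from camera to tool coordinates, whose origin is the TCP and whose axes are the tool frame's). Camera axes: x right, y down, z forward; pixel columns grow to the right and rows downward; lengths in m; the calibration is good to about 2 mm. A picture is of the moment at which its call begins: read the wrist's pose just before it. get_calibration takes no time and is no camera call.
- manip.hand_in(): hands the job in, once; it reports no verdict.
The state is a dict: "clock": time; "joint_pos": joint angles; "joint_velocities": joint speeds; "tau": joint torques, N m; "position": TCP position; "ee_rot": TCP orientation; "ft_force": force on the tool from outside, world axes, zero at the start; "torque": the same for the moment, N m; "grip_width": opening from 0.0 (shut) to 1.0 (fully open).
Only numpy, scipy, OpenCV 4.12 (cv2) and the standard library are available. Lean on these libraries where they do the work, as an engineer would, in place of code of your own. Each camera call takes 0.05 s, during which the arm holds its last target.

## Working session

There is one attempt and no reset: what is moved stays moved. The work goes in short steps, Python scripts to look and compute and a shell command to move; the robot and the scene stay as the last step left them, time stands still between calls to the robot, and variables do not carry over. Pictures are saved under pics/ and viewed, and the job is handed in when it is done.

```bash
ls; mkdir -p pics
cat > h.py <<'E'
import numpy as np,cv2
from scipy.spatial.transform import Rotation as R
from workcell import manip
def cam(n):
    o=manip.get_obs(); im,d=manip.camera(n); c=manip.get_calibration(n)
    if n=='wrist':
        T=np.eye(4);T[:3,:3]=R.from_quat(o['ee_rot']).as_matrix();T[:3,3]=o['position'];T=T@np.array(c['T_tool_cam'])
    else:
        W=np.eye(4);W[:3,:3]=R.from_rotvec(np.ravel(c['rvec'])).as_matrix();W[:3,3]=np.ravel(c['tvec']);T=np.linalg.inv(W)
    v,u=np.mgrid[:d.shape[0],:d.shape[1]]
    P=np.stack([(u-c['cx'])/c['fx']*d,(v-c['cy'])/c['fy']*d,d],-1)@T[:3,:3].T+T[:3,3]
    P[d<=0]=np.nan
    np.savez(f'{n}.npz',im=im,d=d,P=P,T=T,K=[c['fx'],c['fy'],c['cx'],c['cy']])
    return im,d,P,T
def proj(n,p):
    z=np.load(f'{n}.npz');T=np.linalg.inv(z['T']);q=np.atleast_2d(p)@T[:3,:3].T+T[:3,3];fx,fy,cx,cy=z['K']
    return np.c_[fx*q[:,0]/q[:,2]+cx,fy*q[:,1]/q[:,2]+cy]
E
python3 - <<'E'
from h import *
o=manip.get_obs()
for k,v in o.items(): print(k,np.round(v,3))
print(manip.grasp_offset)
for n in['scene','side','wrist']:
    im,d,P,T=cam(n); cv2.imwrite(f'pics/{n}0.png',im); print(n,np.round(T,3).tolist())
E
```

```text
pics
clock 0.0
joint_pos [ 1.088  0.333 -0.065  1.461  0.022  1.35  -0.089]
joint_velocities [ 0.     0.    -0.    -0.     0.     0.001  0.001]
tau [-1.0000e-03 -6.2543e+01  4.9000e-02 -3.9161e+01  1.6000e-02  1.0000e-02
  0.0000e+00]
position [ 0.277 -0.56   0.23 ]
ee_rot [ 0.85  -0.527 -0.001 -0.   ]
ft_force [-0.493 -0.191 -0.259]
torque [-0.014  0.005  0.035]
grip_width 1.001
0.0187
scene [[0.739, 0.565, -0.366, 0.935], [0.673, -0.625, 0.396, -0.439], [-0.005, -0.539, -0.842, 0.995], [0.0, 0.0, 0.0, 1.0]]
side [[-0.949, -0.222, 0.226, 0.24], [-0.316, 0.643, -0.698, 0.861], [0.01, -0.733, -0.68, 0.98], [0.0, 0.0, 0.0, 1.0]]
wrist [[0.445, -0.855, -0.265, 0.346], [-0.896, -0.425, -0.131, -0.526], [-0.001, 0.296, -0.955, 0.373], [0.0, 0.0, 0.0, 1.0]]
```

View pics/scene0.png

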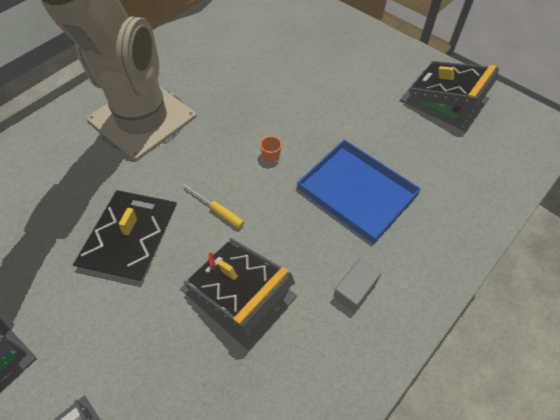

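View pics/side0.png

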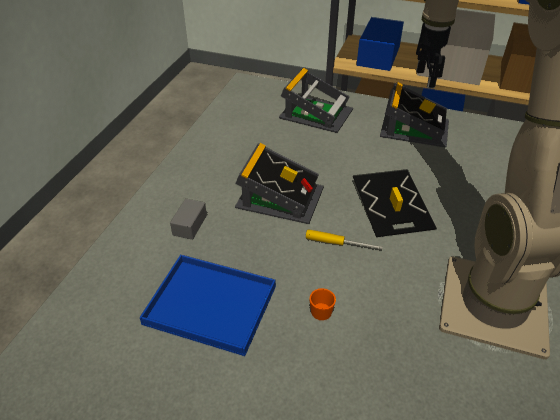

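View pics/wrist0.png

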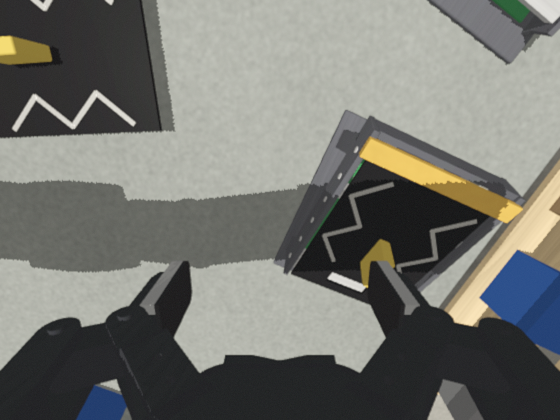

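Candidates for the cover:
- scene (238,280), with the red bar
- loose plate at scene (127,235)
- chassis at scene (452,90)
- chassis at side (418,115), with no red bar
- open chassis at side (318,100)

I choose the one with the red bar, and will check its size in a close crop.

Run:
```python
from h import *
for n,(x,y,w,h) in {'scene':(165,225,150,130),'side':(220,130,120,100)}.items():
    z=np.load(n+'.npz');im=z['im'];P=z['P']
    cv2.imwrite(f'pics/{n}0c.png',cv2.resize(im[y:y+h,x:x+w],None,fx=5,fy=5,interpolation=cv2.INTER_CUBIC)[:600,:800])
    hsv=cv2.cvtColor(im,cv2.COLOR_BGR2HSV)
    m=np.zeros(im.shape[:2],bool);m[y:y+h,x:x+w]=1
    yel=m&(hsv[...,0]>15)&(hsv[...,0]<35)&(hsv[...,1]>150)&(hsv[...,2]>90)
    red=m&((hsv[...,0]<8)|(hsv[...,0]>172))&(hsv[...,1]>150)&(hsv[...,2]>70)
    for nm,k in(('yel',yel),('red',red)):
        N,l,s,c=cv2.connectedComponentsWithStats(k.astype(np.uint8))
        for i in range(1,N):
            if s[i,4]<10: continue
            q=P[l==i];q=q[~np.isnan(q[:,0])]
            print(n,nm,s[i],np.round(c[i]),'med',np.round(np.median(q,0),3),'lo',np.round(q.min(0),3),'hi',np.round(q.max(0),3))
```

```text
scene yel [219 261  18  18 137] [228. 269.] med [ 0.58  -0.201  0.105] lo [ 0.552 -0.206  0.066] hi [ 0.598 -0.181  0.115]
scene yel [233 268  55  55 627] [260. 295.] med [ 0.676 -0.202  0.119] lo [ 0.658 -0.272  0.021] hi [ 0.685 -0.123  0.125]
scene red [209 253   6  15  58] [211. 260.] med [ 0.523 -0.202  0.072] lo [ 0.505 -0.213  0.057] hi [ 0.539 -0.187  0.078]
side yel [241 143  25  35 260] [253. 160.] med [ 0.672 -0.189  0.12 ] lo [ 0.661 -0.273  0.109] hi [ 0.685 -0.118  0.126]
side yel [280 166  18  16 172] [288. 174.] med [ 0.572 -0.194  0.097] lo [ 0.549 -0.205  0.071] hi [ 0.595 -0.187  0.118]
side red [301 178  12  14  86] [306. 185.] med [ 0.52  -0.198  0.069] lo [ 0.503 -0.228  0.052] hi [ 0.538 -0.184  0.082]
```

View pics/scene0c.png

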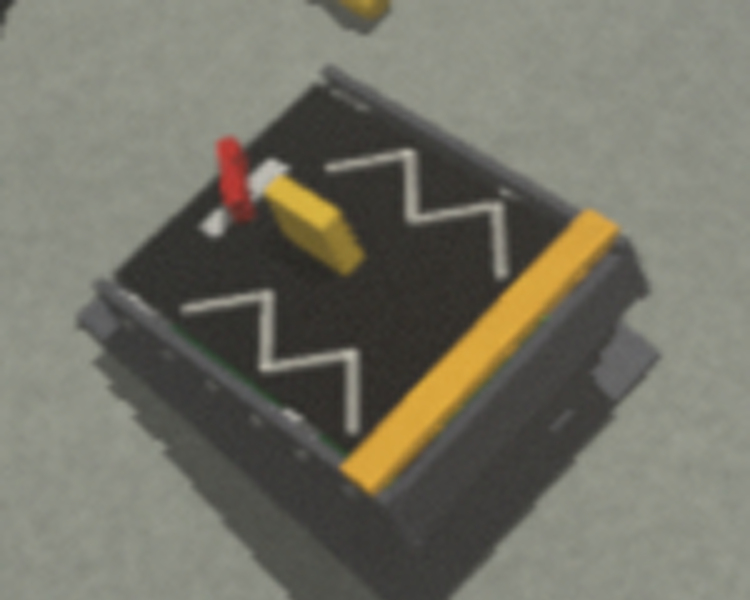

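View pics/side0c.png

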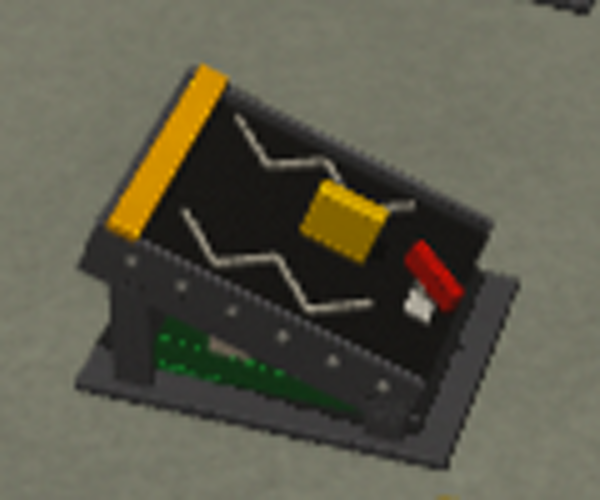

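Run:
```python
from h import *
Z={n:np.load(n+'.npz') for n in('scene','side')}
for n,(x,y,w,h) in {'scene':(165,225,150,130),'side':(220,130,120,100)}.items():
    z=Z[n];im=z['im'];P=z['P'];hsv=cv2.cvtColor(im,cv2.COLOR_BGR2HSV)
    m=np.zeros(im.shape[:2],bool);m[y:y+h,x:x+w]=1
    yel=m&(hsv[...,0]>15)&(hsv[...,0]<35)&(hsv[...,1]>150)&(hsv[...,2]>90)
    k=P[yel&(P[...,0]>.64)&(P[...,2]>.1)]
    r=cv2.minAreaRect((k[:,:2]*1000).astype(np.float32));
    vx,vy,cx,cy=cv2.fitLine((k[:,:2]*1000).astype(np.float32),cv2.DIST_HUBER,0,.01,.01).ravel()
    print(n,'keeper rect',r,'dir',np.degrees(np.arctan2(vy,vx)),np.median(k[:,2]))
    # grip
    g=P[yel&(P[...,0]<.62)&(P[...,2]>.1)]
    print('grip top',np.round(g.mean(0),4),len(g))
    red=m&((hsv[...,0]<8)|(hsv[...,0]>172))&(hsv[...,1]>150)&(hsv[...,2]>70)
    q=P[red];q=q[q[:,2]>.06];vx,vy,cx,cy=cv2.fitLine((q[:,:2]*1000).astype(np.float32),cv2.DIST_HUBER,0,.01,.01).ravel()
    print('red',np.degrees(np.arctan2(vy,vx)),cx,cy,q.min(0),q.max(0))
    # black plate plane
    blk=m&(hsv[...,2]<50)&(P[...,2]>.05)&(P[...,0]<.65)&(P[...,0]>.5)&(abs(P[...,1]+.2)<.06)
    q=P[blk];A=np.c_[q[:,:2],np.ones(len(q))];s=np.linalg.lstsq(A,q[:,2],rcond=None)[0];res=q[:,2]-A@s
    A=A[abs(res)<.006];s=np.linalg.lstsq(A,q[abs(res)<.006,2],rcond=None)[0]
    print('plane',s,'slope',np.degrees(np.arctan(np.hypot(*s[:2]))),'az',np.degrees(np.arctan2(s[1],s[0])),len(A))
    b=(hsv[...,0]>100)&(hsv[...,0]<130)&(hsv[...,1]>150)&(P[...,2]<.05)&(P[...,2]>-.02)&(P[...,1]>-.1)&(P[...,0]>.3)&(P[...,0]<1)
    q=P[b];r=cv2.minAreaRect((q[:,:2]*1000).astype(np.float32));print('tray',r,np.percentile(q[:,2],[5,50,98]))
    rim=q[q[:,2]>.022];print('rim',cv2.minAreaRect((rim[:,:2]*1000).astype(np.float32)))
```

```text
scene keeper rect ((672.3211669921875, -197.78421020507812), (23.15953254699707, 149.18179321289062), 1.5863269567489624) dir -88.98038 0.11856841807371454
grip top [ 0.5746 -0.2004  0.1073] 95
red -34.05632 523.0008 -201.38992 [ 0.50465987 -0.21270773  0.06119173] [ 0.5394589  -0.18967131  0.07777563]
plane [ 0.3638271   0.01227917 -0.13383015] slope 20.003239024927154 az 1.9330000731149968 299
tray ((630.29541015625, 208.25115966796875), (248.10305786132812, 193.0463104248047), 0.40966081619262695) [0.00074507 0.00409456 0.0270366 ]
rim ((630.29541015625, 208.25115966796875), (248.10305786132812, 193.0463104248047), 0.40966081619262695)
side keeper rect ((674.6395263671875, -195.10516357421875), (23.737756729125977, 155.50045776367188), 1.7867439985275269) dir -89.15327 0.12032346064493438
grip top [ 0.5706 -0.1962  0.1068] 75
red -35.04421 521.6354 -197.0179 [ 0.50333589 -0.21521327  0.06024069] [ 0.53806321 -0.18433245  0.08183841]
plane [ 0.3603935   0.00756855 -0.13092504] slope 19.822862334245748 az 1.2030804176573706 1105
tray ((626.8809814453125, 215.66787719726562), (203.71385192871094, 251.61474609375), 89.79413604736328) [0.0027121  0.0064415  0.02957038]
rim ((626.8787841796875, 215.05828857421875), (202.49468994140625, 251.61474609375), 89.79413604736328)
```

The close crop shows the white-zigzag cover with its yellow grip at scene (228,268), the red bar at (211,260) and the keeper at (260,295). Slope (20°), keeper length and heights agree with the listed chassis. Next I move above the bar and refine with the wrist camera.

```bash
cat >> h.py <<'E'
import json
def chassis(o=None,psi=None):
    c=json.load(open('ch.json'));o=c['o'];psi=c['psi']
    Rz=R.from_euler('z',psi,degrees=True).as_matrix()
    return np.array(o),Rz
def slope2w(s,y,n):
    o,Rz=chassis();a=np.radians(20);ca,sa=np.cos(a),np.sin(a)
    return o+Rz@np.array([-.09+s*ca-n*sa,y,.045+s*sa+n*ca])
def toolR(jaw,pitch):
    """tool z = -normal of plane pitched by pitch deg; jaw deg in that plane from chassis x"""
    o,Rz=chassis();S=Rz@R.from_euler('y',-pitch,degrees=True).as_matrix()
    j=np.radians(jaw);x=np.array([np.cos(j),np.sin(j),0]);z=np.array([0,0,-1.]);return S@np.c_[x,np.cross(z,x),z]
def to(p,Rt):
    o=manip.get_obs();R0=R.from_quat(o['ee_rot']).as_matrix()
    d=(np.array(p)-o['position'])/.06;w=np.degrees(R.from_matrix(Rt@R0.T).as_rotvec())/5
    n=max(np.abs(d).max(),np.abs(w).max())
    print('t',round(o['clock'],2),'pos',np.round(o['position'],4),'F',np.round(o['ft_force'],1),'grip',round(o['grip_width']*85.4,1))
    print('shift',np.round(d,3),'turn',np.round(w,3),'rows>=',n)
E
echo '{"o":[0.598,-0.197,0],"psi":1.2}' > ch.json
python3 - <<'E'
from h import *
print(slope2w(20,0,22) if 0 else slope2w(.02,0,.022), slope2w(.078,0,.038))
to(slope2w(.02,0,.13),toolR(54,20))
E
```

```text
[ 0.51928668 -0.19864881  0.07251364] [ 0.56830577 -0.19762201  0.10738589]
t 0.15 pos [ 0.2772 -0.5598  0.2307] F [-0.2 -0.8  0.5] grip 85.5
shift [ 3.419  6.007 -0.945] turn [-4.09  -2.547 23.49 ] rows>= 23.489532986283375
```

```bash
python3 -m crank '[[[0.1425,0.25,0,-0.17,-0.106,0.979,85],[0.1425,0.25,0,-0.17,-0.106,0.979,85],[0.1425,0.25,0,-0.17,-0.106,0.979,85],[0.1425,0.25,0,-0.17,-0.106,0.979,85],[0.1425,0.25,0,-0.17,-0.106,0.979,85],[0.1425,0.25,0,-0.17,-0.106,0.979,85],[0.1425,0.25,0,-0.17,-0.106,0.979,85],[0.1425,0.25,0,-0.17,-0.106,0.979,85]]]'
python3 -m crank '[[[0.1425,0.25,0,-0.17,-0.106,0.979,85],[0.1425,0.25,0,-0.17,-0.106,0.979,85],[0.1425,0.25,0,-0.17,-0.106,0.979,85],[0.1425,0.25,0,-0.17,-0.106,0.979,85],[0.1425,0.25,0,-0.17,-0.106,0.979,85],[0.1425,0.25,0,-0.17,-0.106,0.979,85],[0.1425,0.25,0,-0.17,-0.106,0.979,85],[0.1425,0.25,0,-0.17,-0.106,0.979,85]]]'
python3 -m crank '[[[0.1425,0.25,0,-0.17,-0.106,0.979,85],[0.1425,0.25,0,-0.17,-0.106,0.979,85],[0.1425,0.25,0,-0.17,-0.106,0.979,85],[0.1425,0.25,0,-0.17,-0.106,0.979,85],[0.1425,0.25,0,-0.17,-0.106,0.979,85],[0.1425,0.25,0,-0.17,-0.106,0.979,85],[0.1425,0.25,0,-0.17,-0.106,0.979,85],[0.1425,0.25,0,-0.17,-0.106,0.979,85]]]'
python3 - <<'E'
from h import *
to(slope2w(.02,0,.13),toolR(54,20))
im,d,P,T=cam('wrist'); cv2.imwrite('pics/wrist1.png',im)
print(np.round(manip.get_obs()['joint_pos'],2))
E
```

```text
clock: 1.15
position: [0.346, -0.4395, 0.2311]
ee_rot: [0.975, -0.21, 0.062, 0.03]
ft_force: [0.0, -0.6, -1.0]
grip_width: 0.995
clock: 2.15
position: [0.4143, -0.3195, 0.2311]
ee_rot: [0.983, 0.132, 0.116, 0.057]
ft_force: [-0.1, 1.4, -0.2]
grip_width: 0.996
clock: 3.15
position: [0.4826, -0.1995, 0.2311]
ee_rot: [0.872, 0.458, 0.156, 0.077]
ft_force: [0.6, -0.9, 0.9]
grip_width: 0.993
t 3.15 pos [ 0.4826 -0.1995  0.2311] F [ 0.6 -0.9  0.9] grip 84.8
shift [-0.005  0.002 -0.952] turn [-0.006 -0.003 -0.042] rows>= 0.952434805369282
[ 0.84 -0.1  -0.41  1.98 -0.23  0.95  1.5 ]
```

View pics/wrist1.png

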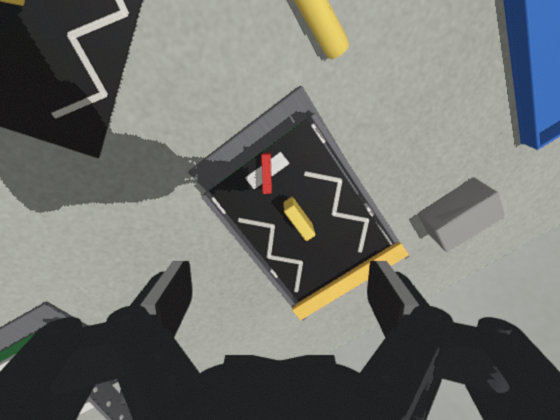

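The wrist view shows the red bar at (266,173), the grip at (299,218), and the slot with its white backing at (267,171).

```bash
cat > meas.py <<'E'
from h import *
def run(n='wrist'):
    z=np.load(n+'.npz');im=z['im'];P=z['P'];hsv=cv2.cvtColor(im,cv2.COLOR_BGR2HSV)
    o,Rz=chassis();L=(P-o)@Rz; a=np.radians(20)
    dx=L[...,0]+.09;dz=L[...,2]-.045
    s=dx*np.cos(a)+dz*np.sin(a);nn=-dx*np.sin(a)+dz*np.cos(a);y=L[...,1]
    box=(s>-.02)&(s<.21)&(abs(y)<.1)&(nn>-.01)&(nn<.06)
    yel=box&(hsv[...,0]>15)&(hsv[...,0]<35)&(hsv[...,1]>130)&(hsv[...,2]>80)
    red=box&((hsv[...,0]<8)|(hsv[...,0]>172))&(hsv[...,1]>130)&(hsv[...,2]>60)
    def rect(m,nm):
        q=np.c_[s[m],y[m]]*1000;r=cv2.minAreaRect(q.astype(np.float32))
        print(nm,m.sum(),'s,y',np.round(r[0],1),np.round(r[1],1),'ang',round(r[2],1),'n',np.round(np.percentile(nn[m],[5,50,95])*1000,1))
    rect(yel&(s>.15)&(nn>.01),'keeper(s181,n13.5)')
    k=yel&(s>.15)&(nn>.01);l=cv2.fitLine((np.c_[y[k],s[k]]*1000).astype(np.float32),cv2.DIST_HUBER,0,.01,.01).ravel();print(' keeper tilt deg',np.degrees(np.arctan(l[1]/l[0])))
    rect(yel&(s<.12)&(nn>.033),'griptop(s78,n38)')
    rect(red&(nn>.017),'redtop(s20,n22)')
    k=red&(nn>.017);l=cv2.fitLine((np.c_[s[k],y[k]]*1000).astype(np.float32),cv2.DIST_HUBER,0,.01,.01).ravel();an=np.degrees(np.arctan2(l[1],l[0]))
    print(' bar angle deg',(an-90)%180)
    b=box&(hsv[...,2]<45)&(s>.03)&(s<.15)&(abs(y)<.05);q=np.c_[s[b],y[b],np.ones(b.sum())];
    m=abs(nn[b]-np.median(nn[b]))<.003;c=np.linalg.lstsq(q[m],nn[b][m],rcond=None)[0];print('plate n@mid',c@[.09,0,1]*1000,'slopes deg',np.degrees(c[:2]))
if __name__=='__main__': run()
E
python3 meas.py
```

```text
keeper(s181,n13.5) 1522 s,y [179.7  -0.6] [ 18.  148.5] ang 0.2 n [11.3 13.3 14.5]
 keeper tilt deg -0.9155369
griptop(s78,n38) 462 s,y [77.2 -0.6] [12.2 39.9] ang 89.9 n [35.9 37.7 39. ]
redtop(s20,n22) 338 s,y [19.3 -0.5] [ 8.9 39.6] ang 55.9 n [20.6 22.  23.1]
 bar angle deg 55.776566
plate n@mid 3.9958411346468536 slopes deg [-0.01764651 -0.01662815]
```

```bash
echo '{"o":[0.5972,-0.1976,0],"psi":1.2}' > ch.json
python3 - <<'E'
from h import *
to(slope2w(.02,0,.03),toolR(55.8,20))
to(slope2w(.02,0,.0085),toolR(55.8,20))
E
```

```text
t 3.2 pos [ 0.4835 -0.1976  0.2312] F [ 1.1  1.9 -0.1] grip 84.6
shift [ 0.538 -0.028 -2.519] turn [-0.126  0.     0.228] rows>= 2.5189801405968963
t 3.2 pos [ 0.4835 -0.1976  0.2312] F [ 1.1  1.9 -0.1] grip 84.6
shift [ 0.66  -0.025 -2.856] turn [-0.126  0.     0.228] rows>= 2.855703329711847
```

```bash
python3 -m crank '[[[0.13,0,-0.5,-0.03,0,0.06,40],[0.13,0,-0.5,-0.03,0,0.06,40],[0.13,0,-0.5,-0.03,0,0.06,40],[0.13,0,-0.5,-0.03,0,0.05,40],[0.02,0,-0.3,0,0,0,40],[0,0,0,0,0,0,40]]]' 20
python3 - <<'E'
from h import *
to(slope2w(.02,0,.0085),toolR(55.8,20)); 
im,d,P,T=cam('wrist'); cv2.imwrite('pics/wrist2.png',im)
to(slope2w(.02,0,.0085),toolR(55.8,20));
E
```

```text
clock: 3.95
position: [0.5139, -0.1998, 0.0919]
ee_rot: [0.868, 0.466, 0.153, 0.078]
ft_force: [0.2, 0.4, 0.2]
grip_width: 0.468
t 3.95 pos [ 0.5139 -0.1998  0.0919] F [0.2 0.4 0.2] grip 40.0
shift [ 0.153  0.011 -0.534] turn [-0.036 -0.036  0.11 ] rows>= 0.5337744344335565
t 4.0 pos [ 0.5146 -0.2001  0.0931] F [ 0.1 -0.5  1.2] grip 39.9
shift [ 0.141  0.016 -0.555] turn [-0.024 -0.016  0.109] rows>= 0.554966698844085
```

View pics/wrist2.png

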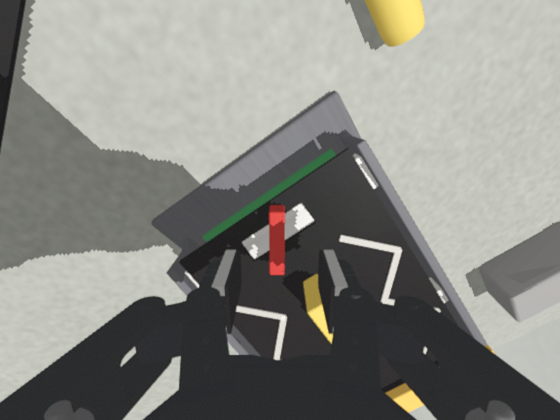

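```bash
python3 -m crank '[[[0.07,0,-0.25,0,0,0.05,40],[0.08,0,-0.29,0,0,0.05,40],[0,0,0,0,0,0,40],[0,0,0,0,0,0,25]]]' 20
python3 - <<'E'
from h import *
to(slope2w(.02,0,.0085),toolR(55.8,20));
E
```

```text
clock: 4.5
position: [0.5243, -0.2002, 0.0615]
ee_rot: [0.866, 0.47, 0.155, 0.079]
ft_force: [-0.2, -0.1, -0.4]
grip_width: 0.294
t 4.5 pos [ 0.5243 -0.2002  0.0615] F [-0.2 -0.1 -0.4] grip 25.1
shift [-0.019  0.018 -0.027] turn [-0.012  0.002  0.001] rows>= 0.027237870655246604
```

```bash
python3 -m crank '[[[0,0.01,-0.02,0,0,0,6],[0,0,0,0,0,0,6],[0,0,0,0,0,0,6],[0,0,0,0,0,0,6]]]' 20
python3 - <<'E'
from h import *
to(slope2w(.02,0,.0085),toolR(55.8,20)); 
print(R.from_matrix(toolR(0,20)@toolR(55.8,20).T).as_rotvec(degrees=True)/5/12)
im,d,P,T=cam('side'); cv2.imwrite('pics/side1.png',cv2.resize(im[120:230,210:350],None,fx=5,fy=5))
E
```

```text
clock: 5.0
position: [0.524, -0.2006, 0.0607]
ee_rot: [0.866, 0.469, 0.154, 0.08]
ft_force: [-4.2, -2.1, 5.2]
grip_width: 0.094
t 5.0 pos [ 0.524  -0.2006  0.0607] F [-4.2 -2.1  5.2] grip 8.1
shift [-0.015  0.024 -0.014] turn [0.002 0.006 0.012] rows>= 0.023556999797462917
[ 0.31800897  0.00666134 -0.87391414]
```

View pics/side1.png

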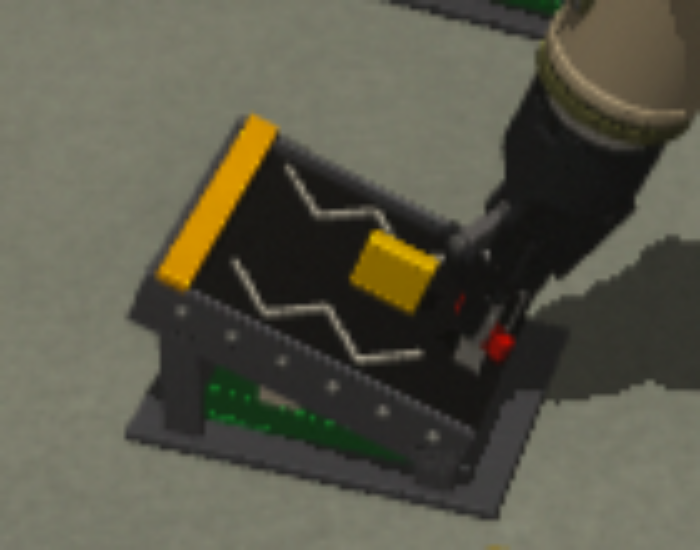

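```bash
python3 -m crank '[[[0,0.01,0,0.318,0.007,-0.874,6],[0,0.01,0,0.318,0.007,-0.874,6],[0,0,0,0.318,0.007,-0.874,6],[0,0,0,0.318,0.007,-0.874,6],[0,0,0,0.318,0.007,-0.874,6],[0,0,0,0.318,0.007,-0.874,6]]]' 20
python3 -m crank '[[[0,0,0,0.318,0.007,-0.874,6],[0,0,0,0.318,0.007,-0.874,6],[0,0,0,0.318,0.007,-0.874,6],[0,0,0,0.318,0.007,-0.874,6],[0,0,0,0.318,0.007,-0.874,6],[0,0,0,0.318,0.007,-0.874,6],[0,0,0,0,0,0,6]]]' 20
python3 - <<'E'
from h import *
to(slope2w(.02,0,.0085),toolR(0,20)); print(manip.get_obs()['torque'])
E
```

```text
clock: 5.8
position: [0.5234, -0.2011, 0.0605]
ee_rot: [0.954, 0.245, 0.169, 0.041]
ft_force: [-5.3, -8.3, 3.4]
grip_width: 0.102
clock: 6.68
position: [0.5226, -0.2014, 0.0601]
ee_rot: [0.985, 0.008, 0.173, -0.001]
ft_force: [-9.2, -8.6, 5.0]
grip_width: 0.098
t 6.67 pos [ 0.5226 -0.2014  0.0601] F [-9.2 -8.6  5. ] grip 8.4
shift [ 0.009  0.037 -0.005] turn [ 0.01  -0.004  0.054] rows>= 0.05351675303539603
[-1.91793283  1.89418834 -0.62404941]
```

```bash
python3 -m crank '[[[0,0,0,0,0,0,40],[0,0,0,0,0,0,40],[-0.06,0,0.17,0,0,0,40],[-0.12,0,0.34,0,0,0,40],[-0.17,0,0.47,0,0,0,60],[-0.17,0,0.47,0,0,0,85],[-0.17,0,0.47,0,0,0,85],[0,0,0,0,0,0,85]]]' 20
python3 - <<'E'
from h import *
im,d,P,T=cam('wrist'); cv2.imwrite('pics/wrist3.png',im)
import meas; meas.run()
to(slope2w(.078,0,.03),toolR(-90,20))
E
```

```text
clock: 7.68
position: [0.4833, -0.1989, 0.178]
ee_rot: [0.984, 0.01, 0.176, -0.001]
ft_force: [0.5, 0.5, -1.1]
grip_width: 0.998
keeper(s181,n13.5) 3255 s,y [1.802e+02 1.000e-01] [147.9  18.8] ang 89.7 n [11.5 13.1 14.2]
 keeper tilt deg 0.009447295
griptop(s78,n38) 721 s,y [77.9  0.2] [40.  11.7] ang 0.2 n [34.2 37.5 38.7]
redtop(s20,n22) 401 s,y [20.  0.] [ 8.  39.5] ang 0.1 n [20.7 21.8 22.8]
 bar angle deg 179.74368
plate n@mid 3.7388349183222322 slopes deg [-0.02195644 -0.04296715]
t 7.72 pos [ 0.4829 -0.1984  0.1764] F [ 0.1  0.3 -0.1] grip 84.9
shift [ 1.455  0.005 -1.275] turn [  6.18    0.151 -16.906] rows>= 16.906499378174455
```

View pics/wrist3.png

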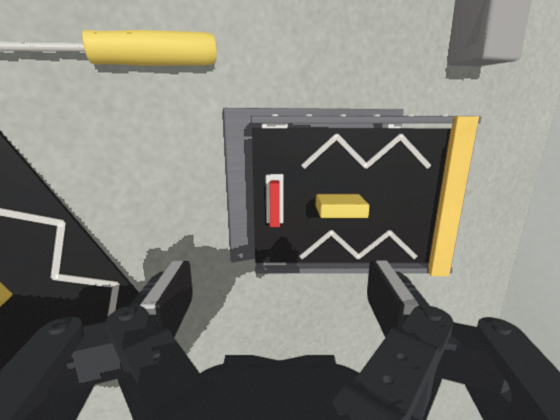

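```bash
python3 -m crank '[[[0.072,0,-0.02,0.3635,0.009,-0.9945,85],[0.072,0,-0.02,0.3635,0.009,-0.9945,85],[0.072,0,-0.02,0.3635,0.009,-0.9945,85],[0.072,0,-0.02,0.3635,0.009,-0.9945,85],[0.072,0,-0.02,0.3635,0.009,-0.9945,85],[0.072,0,-0.02,0.3635,0.009,-0.9945,85],[0.072,0,-0.02,0.3635,0.009,-0.9945,85],[0.072,0,-0.02,0.3635,0.009,-0.9945,85]]]' 20
python3 -m crank '[[[0.072,0,-0.05,0.3635,0.009,-0.9945,50],[0.072,0,-0.05,0.3635,0.009,-0.9945,50],[0.072,0,-0.05,0.3635,0.009,-0.9945,50],[0.072,0,-0.05,0.3635,0.009,-0.9945,50],[0.072,0,-0.05,0.3635,0.009,-0.9945,50],[0.072,0,-0.05,0.3635,0.009,-0.9945,50],[0.072,0,-0.05,0.3635,0.009,-0.9945,50],[0.072,0,-0.05,0.3635,0.009,-0.9945,50]]]' 20
python3 -m crank '[[[0.072,0,-0.05,0.3635,0.009,-0.9945,50],[0,0,0,0,0,0,50]]]' 20
python3 - <<'E'
from h import *
to(slope2w(.078,0,.0073),toolR(-90,20))
print(np.round(manip.get_obs()['joint_pos'],2))
E
```

```text
clock: 8.72
position: [0.517, -0.1977, 0.1642]
ee_rot: [0.922, -0.347, 0.16, -0.066]
ft_force: [-0.5, -0.1, -0.0]
grip_width: 0.996
clock: 9.72
position: [0.5515, -0.1977, 0.1401]
ee_rot: [0.734, -0.657, 0.126, -0.12]
ft_force: [0.6, 0.3, -0.7]
grip_width: 0.584
clock: 9.98
position: [0.5557, -0.1976, 0.1371]
ee_rot: [0.704, -0.689, 0.12, -0.125]
ft_force: [-0.5, -0.1, -0.3]
grip_width: 0.588
t 9.97 pos [ 0.5557 -0.1976  0.1371] F [-0.5 -0.1 -0.3] grip 50.2
shift [ 0.371 -0.007 -0.976] turn [-0.037 -0.005 -0.019] rows>= 0.9761302357183715
[ 0.59  0.14 -0.27  1.95 -0.13  0.73 -1.14]
```

```bash
python3 -m crank '[[[0.1,0,-0.26,-0.037,0,-0.02,50],[0.1,0,-0.26,0,0,0,50],[0.1,0,-0.26,0,0,0,50],[0.065,0,-0.18,0,0,0,50],[0,0,0,0,0,0,50]]]' 20
python3 - <<'E'
from h import *
to(slope2w(.078,0,.0073),toolR(-90,20))
im,d,P,T=cam('wrist'); cv2.imwrite('pics/wrist4.png',im)
to(slope2w(.078,0,.0073),toolR(-90,20))
E
```

```text
clock: 10.6
position: [0.5776, -0.1979, 0.0794]
ee_rot: [0.703, -0.689, 0.121, -0.124]
ft_force: [-0.3, 0.2, 0.5]
grip_width: 0.584
t 10.6 pos [ 0.5776 -0.1979  0.0794] F [-0.3  0.2  0.5] grip 49.9
shift [ 0.007 -0.001 -0.015] turn [-0.    -0.005  0.012] rows>= 0.014755572761840132
t 10.65 pos [ 0.5778 -0.1982  0.0803] F [-0.4 -0.7 -0.4] grip 50.0
shift [ 0.003  0.003 -0.029] turn [0.005 0.006 0.014] rows>= 0.02884083674219625
```

View pics/wrist4.png

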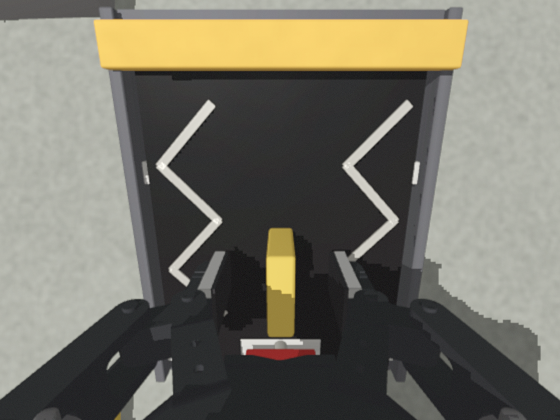

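The grip (281,282) sits centred between the pads. I'll close on it.

```bash
python3 -m crank '[[[0,0,0,0,0,0,8],[0,0,0,0,0,0,8],[0,0,0,0,0,0,8],[0,0,0,0,0,0,8],[0,0,0,0,0,0,8]]]' 80
python3 - <<'E'
from h import *
to(slope2w(.078,0,.0073),toolR(-90,20))
o,Rz=chassis();K=slope2w(.17205,0,.0055);ax=Rz[:,1];p=np.array(manip.get_obs()['position'])
print(K,ax)
prev=p
for a in np.arange(2.5,25.1,2.5):
    q=K+R.from_rotvec(ax*np.radians(a)).apply(p-K);print(a,np.round((q-prev)/.06,3));prev=q
E
```

```text
clock: 11.28
position: [0.5781, -0.1985, 0.0816]
ee_rot: [0.703, -0.689, 0.123, -0.124]
ft_force: [-3.7, 0.8, 7.1]
grip_width: 0.12
t 11.28 pos [ 0.5781 -0.1985  0.0816] F [-3.7  0.8  7.1] grip 10.2
shift [-0.002  0.009 -0.05 ] turn [0.016 0.023 0.019] rows>= 0.05034026611643132
[ 0.6669777  -0.19613837  0.10901288] [-0.02094242  0.99978068  0.        ]
2.5 [-0.019 -0.     0.065]
5.0 [-0.016 -0.     0.066]
7.5 [-0.013 -0.     0.066]
10.0 [-0.01  -0.     0.067]
12.5 [-0.007 -0.     0.067]
15.0 [-0.004 -0.     0.068]
17.5 [-0.001 -0.     0.068]
20.0 [0.002 0.    0.068]
22.5 [0.005 0.    0.067]
25.0 [0.008 0.    0.067]
```

```bash
python3 -m crank '[[[-0.018,0,0.066,-0.01,0.5,0,8],[-0.016,0,0.066,-0.01,0.5,0,8],[-0.013,0,0.066,-0.01,0.5,0,8],[-0.01,0,0.067,-0.01,0.5,0,8],[0,0,0,0,0,0,8]]]' 80
python3 - <<'E'
from h import *
to(slope2w(.078,0,.0073),toolR(-90,10));print(manip.get_obs()['torque'])
im,d,P,T=cam('side'); cv2.imwrite('pics/side2.png',cv2.resize(im[120:230,210:350],None,fx=5,fy=5))
E
```

```text
clock: 11.9
position: [0.5751, -0.198, 0.0968]
ee_rot: [0.712, -0.697, 0.062, -0.063]
ft_force: [1.6, 0.4, -1.1]
grip_width: 0.127
t 11.9 pos [ 0.5751 -0.198   0.0968] F [ 1.6  0.4 -1.1] grip 10.9
shift [ 0.049 -0.    -0.305] turn [0.01  0.021 0.007] rows>= 0.30453565549754696
[ 0.23461949 -0.26757343 -0.01044577]
```

View pics/side2.png

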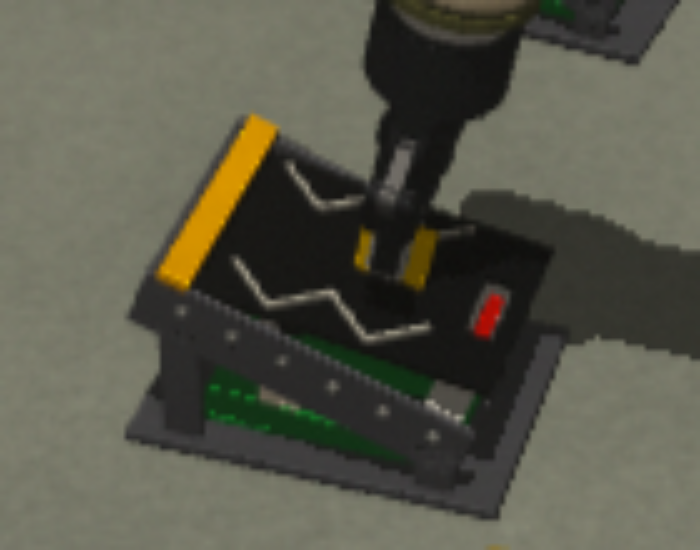

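```bash
python3 -m crank '[[[-0.007,0,0.067,-0.01,0.5,0,8],[-0.004,0,0.068,-0.01,0.5,0,8],[-0.001,0,0.068,-0.01,0.5,0,8],[0.002,0,0.068,-0.01,0.5,0,8],[0.005,0,0.067,-0.01,0.5,0,8],[0,0,0,0,0,0,8]]]' 80
python3 - <<'E'
from h import *
to(slope2w(.078,0,.0073),toolR(-90,-2.5));print(manip.get_obs()['torque'])
im,d,P,T=cam('side'); cv2.imwrite('pics/side3.png',cv2.resize(im[120:230,210:350],None,fx=5,fy=5))
# plate orientation
o,Rz=chassis();L=(P-o)@Rz;hsv=cv2.cvtColor(im,cv2.COLOR_BGR2HSV)
b=(hsv[...,2]<50)&(L[...,0]>-.08)&(L[...,0]<.06)&(abs(L[...,1]-.02)<.04)&(L[...,2]>.085)&(L[...,2]<.13)
A=np.c_[L[b][:,:2],np.ones(b.sum())];z=L[b][:,2]
for _ in range(5):
    c=np.linalg.lstsq(A,z,rcond=None)[0];k=abs(z-A@c)<.004;A,z=A[k],z[k]
print('pitch,roll',np.degrees(c[:2]),'z@0',c[2],len(z))
E
```

```text
clock: 12.7
position: [0.5742, -0.1982, 0.1164]
ee_rot: [0.714, -0.7, -0.015, 0.015]
ft_force: [0.1, -0.3, -2.5]
grip_width: 0.124
t 12.7 pos [ 0.5742 -0.1982  0.1164] F [ 0.1 -0.3 -2.5] grip 10.6
shift [ 0.063  0.003 -0.63 ] turn [0.006 0.017 0.009] rows>= 0.6304398452786936
[ 0.00811338 -0.01478396  0.00559774]
pitch,roll [-2.46589036 -0.06925384] z@0 0.1103229510880101 704
```

View pics/side3.png

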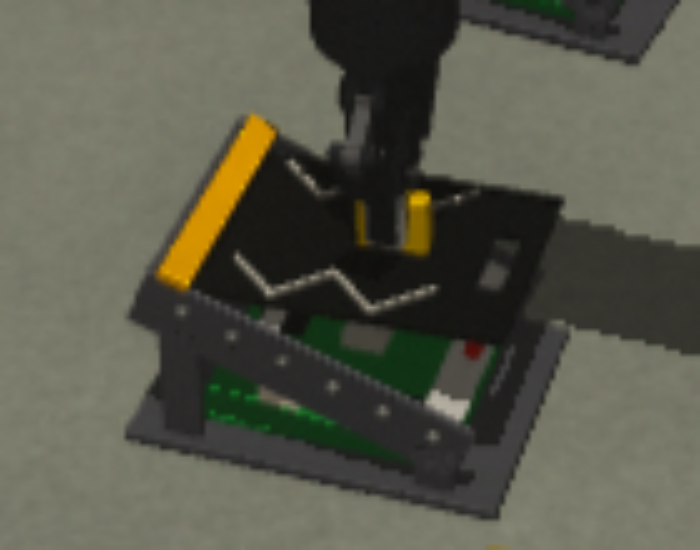

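```bash
python3 -m crank '[[[-0.08,0,0,0,0,0,8],[-0.1,0,0,0,0,0,8],[-0.1,0,0,0,0,0,8],[-0.1,0,0.0,0,0,0,8],[-0.1,0,0.0,0,0,0,8],[0,0,0,0,0,0,8]]]' 80
python3 - <<'E'
from h import *
print(manip.get_obs()['torque'])
im,d,P,T=cam('side'); cv2.imwrite('pics/side4.png',cv2.resize(im[120:230,210:350],None,fx=5,fy=5))
E
```

```text
clock: 13.5
position: [0.545, -0.1984, 0.117]
ee_rot: [0.714, -0.7, -0.014, 0.016]
ft_force: [-0.7, 0.1, -2.3]
grip_width: 0.127
[ 0.00835629 -0.03579622 -0.02317775]
```

View pics/side4.png

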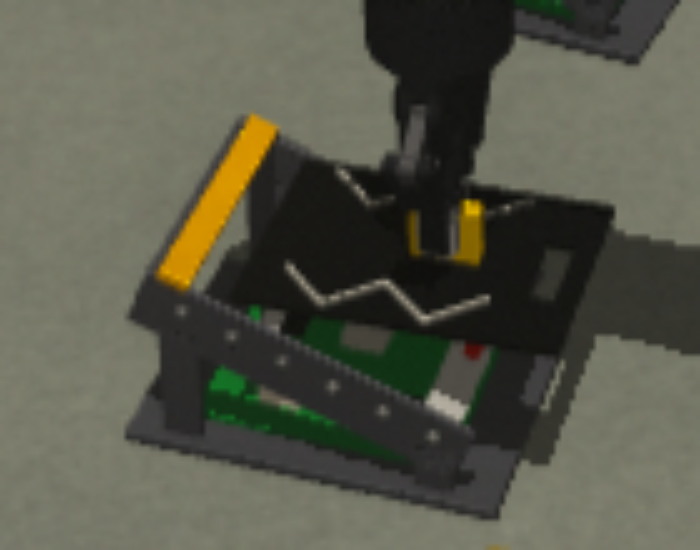

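```bash
python3 -m crank '[[[0,0,0.1,0,0,0,8],[0,0,0.2,0,0,0,8],[0,0,0.25,0,0,0,8],[0,0,0.25,0,0,0,8],[0,0,0.25,0,0,0,8],[0,0,0.2,0,0,0,8],[0,0,0.1,0,0,0,8],[0,0,0,0,0,0,8]]]' 80
python3 -m crank '[[[0,0.15,0,0,0,0,8],[0.05,0.3,0,0,0,0,8],[0.1,0.45,0,0,0,0,8],[0.1,0.5,0,0,0,0,8],[0.1,0.5,0,0,0,0,8],[0.1,0.5,0,0,0,0,8],[0.1,0.5,0,0,0,0,8],[0.1,0.5,0,0,0,0,8]]]' 80
python3 -m crank '[[[0.1,0.5,0,0,0,-0.05,8],[0.1,0.5,0,0,0,-0.05,8],[0.1,0.5,0,0,0,-0.05,8],[0.1,0.5,0,0,0,-0.05,8],[0.1,0.5,0,0,0,0,8],[0.05,0.43,0,0,0,0,8],[0,0.3,0,0,0,0,8],[0,0.2,0,0,0,0,8]]]' 80
python3 -m crank '[[[0,0,0,0,0,0,8],[0,0,0,0,0,0,8]]]' 80
python3 - <<'E'
from h import *
Rt=R.from_euler('z',0,degrees=True)
to([.6165,.212,.2],toolR(-90,0))
for n in('wrist','scene','side'):
    im,d,P,T=cam(n); cv2.imwrite(f'pics/{n}5.png',im)
    if 1:
        hsv=cv2.cvtColor(im,cv2.COLOR_BGR2HSV)
        b=(hsv[...,0]>100)&(hsv[...,0]<130)&(hsv[...,1]>130)&(P[...,2]<.035)&(P[...,2]>-.02)&(P[...,1]>0)&(P[...,0]>.3)&(P[...,0]<.9)
        q=P[b]; print(n,cv2.minAreaRect((q[q[:,2]>.02,:2]*1000).astype(np.float32)))
E
```

```text
clock: 14.55
position: [0.5455, -0.1983, 0.1982]
ee_rot: [0.714, -0.7, -0.014, 0.015]
ft_force: [-0.3, 0.1, -2.6]
grip_width: 0.122
clock: 15.55
position: [0.5842, 0.0085, 0.1977]
ee_rot: [0.714, -0.699, -0.015, 0.015]
ft_force: [-0.1, -0.5, -1.8]
grip_width: 0.123
clock: 16.55
position: [0.6168, 0.213, 0.1977]
ee_rot: [0.708, -0.706, -0.015, 0.016]
ft_force: [-0.1, -0.2, -3.2]
grip_width: 0.127
clock: 16.8
position: [0.6176, 0.2103, 0.1979]
ee_rot: [0.707, -0.707, -0.014, 0.016]
ft_force: [-1.1, -0.2, -2.4]
grip_width: 0.126
t 16.8 pos [0.6176 0.2103 0.1979] F [-1.1 -0.2 -2.4] grip 10.8
shift [-0.019  0.029  0.035] turn [ 0.026 -0.485  0.229] rows>= 0.48503531885446166
wrist ((744.9766845703125, 214.09786987304688), (14.379638671875, 198.26138305664062), 0.06944134086370468)
scene ((629.058837890625, 212.33056640625), (249.6636505126953, 202.931884765625), 0.15804441273212433)
side ((627.0391845703125, 214.94232177734375), (251.84738159179688, 203.87472534179688), 0.11670511215925217)
```

View pics/wrist5.png

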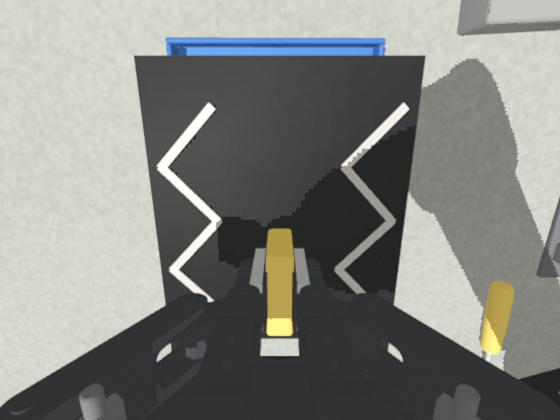

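View pics/side5.png

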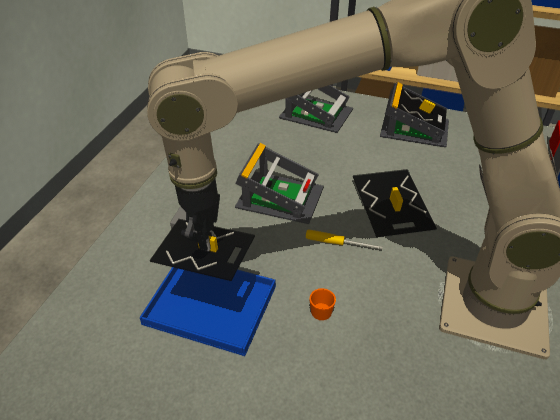

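```bash
python3 -m crank '[[[-0.01,0.02,-0.1,0,-0.3,0,8],[-0.01,0.02,-0.3,0,-0.3,0,8],[0,0.01,-0.45,0,-0.3,0,8],[0,0,-0.45,0,-0.3,0,8],[0,0,-0.4,0,-0.3,0,8],[0,0,-0.35,0,0,0,8],[0,0,-0.25,0,0,0,8],[0,0,-0.1,0,0,0,8]]]' 80
python3 -m crank '[[[0,0,-0.04,0,0,0,8],[0,0,0,0,0,0,8]]]' 80
python3 - <<'E'
from h import *
to([.616,.2137,.021],R.from_euler('z',-1.1,degrees=True).as_matrix()@toolR(-90,5))
im,d,P,T=cam('side'); cv2.imwrite('pics/side6.png',cv2.resize(im[200:360,120:290],None,fx=3.5,fy=3.5))
im,d,P,T=cam('scene'); cv2.imwrite('pics/scene6.png',cv2.resize(im[130:250,280:440],None,fx=4.5,fy=4.5))
E
```

```text
clock: 17.95
position: [0.6161, 0.2142, 0.053]
ee_rot: [0.707, -0.706, 0.031, -0.03]
ft_force: [-0.3, -0.3, -1.7]
grip_width: 0.128
clock: 18.2
position: [0.6166, 0.2147, 0.052]
ee_rot: [0.707, -0.706, 0.032, -0.031]
ft_force: [-0.8, 0.4, -0.7]
grip_width: 0.127
t 18.2 pos [0.6166 0.2147 0.052 ] F [-0.8  0.4 -0.7] grip 10.9
shift [-0.009 -0.016 -0.517] turn [ 0.012  0.02  -0.005] rows>= 0.5167165474791181
```

View pics/side6.png

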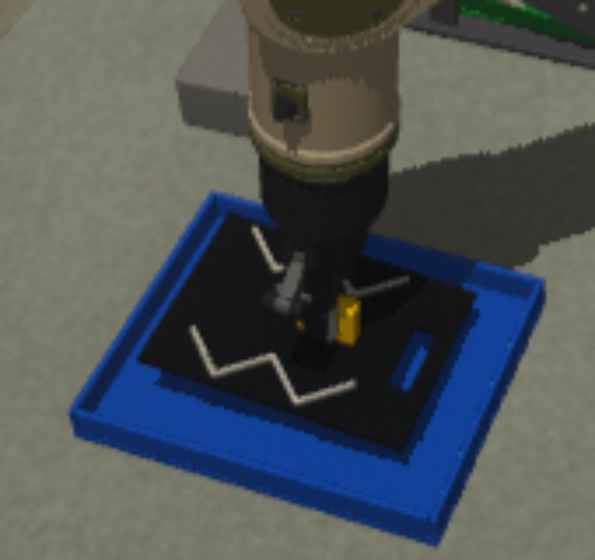

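View pics/scene6.png

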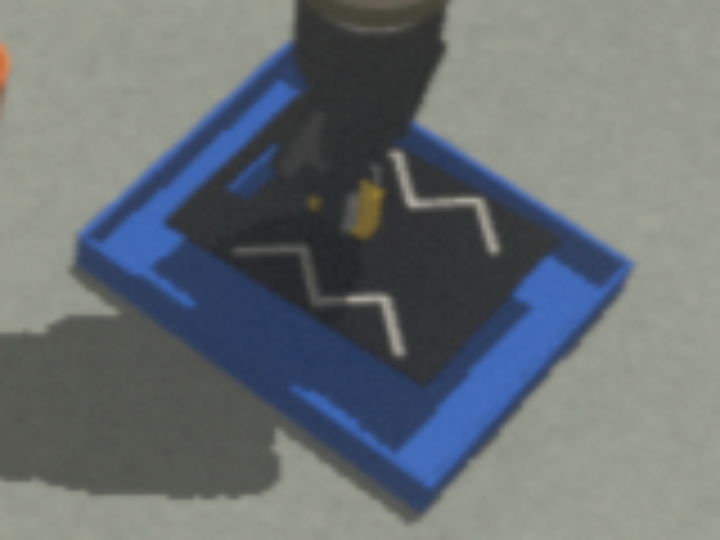

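Centred inside the tray and about 30 mm above rest. I'll lower it slowly and watch the force.

```bash
python3 -m crank '[[[0,0,-0.12,0,0,0,8],[0,0,-0.12,0,0,0,8],[0,0,-0.1,0,0,0,8],[0,0,-0.06,0,0,0,8],[0,0,0,0,0,0,8]]]' 80
python3 -m crank '[[[0,0,-0.04,0,0,0,8],[0,0,0,0,0,0,8]]]' 80
python3 -m crank '[[[0,0,-0.03,0,0,0,8],[0,0,0,0,0,0,8]]]' 80
```

```text
clock: 18.92
position: [0.616, 0.2144, 0.0272]
ee_rot: [0.707, -0.706, 0.032, -0.031]
ft_force: [0.1, 0.5, -1.6]
grip_width: 0.129
clock: 19.18
position: [0.6162, 0.2145, 0.0251]
ee_rot: [0.707, -0.706, 0.032, -0.031]
ft_force: [0.3, -0.4, -1.1]
grip_width: 0.126
clock: 19.42
position: [0.6161, 0.2144, 0.0232]
ee_rot: [0.707, -0.706, 0.032, -0.031]
ft_force: [0.0, 0.6, -2.5]
grip_width: 0.125
```

```bash
python3 -m crank '[[[0,0,-0.025,0,0,0,8],[0,0,0,0,0,0,8]]]' 80
python3 -m crank '[[[0,0,-0.025,0,0,0,8],[0,0,0,0,0,0,8]]]' 80
```

```text
clock: 19.68
position: [0.6163, 0.2146, 0.0221]
ee_rot: [0.707, -0.706, 0.032, -0.031]
ft_force: [-2.3, 0.4, -0.3]
grip_width: 0.127
clock: 19.92
position: [0.6164, 0.2146, 0.0219]
ee_rot: [0.707, -0.706, 0.032, -0.031]
ft_force: [-8.6, -3.4, 15.4]
grip_width: 0.123
```

Contact reached, at 15 N. I'll ease off slightly, release and rise.

```bash
python3 -m crank '[[[0,0,0.015,0,0,0,8],[0,0,0,0,0,0,8]]]' 20
python3 - <<'E'
from h import *
print(manip.get_obs()['ft_force'])
im,d,P,T=cam('side'); cv2.imwrite('pics/side7.png',cv2.resize(im[200:360,120:290],None,fx=3.5,fy=3.5))
E
```

```text
clock: 20.18
position: [0.6164, 0.2146, 0.0219]
ee_rot: [0.707, -0.706, 0.032, -0.031]
ft_force: [-4.0, -2.2, 7.7]
grip_width: 0.122
[-4.02700098 -2.20266941  7.6883811 ]
```

View pics/side7.png

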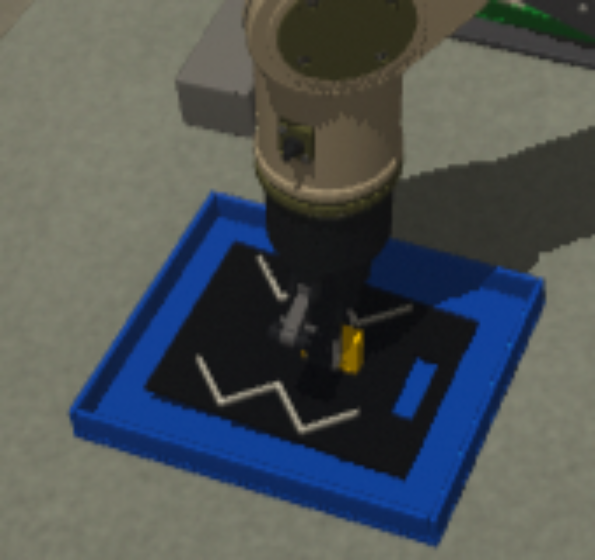

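```bash
python3 -m crank '[[[0,0,0,0,0,0,30],[0,0,0,0,0,0,40],[0,0,0,0,0,0,40],[0,0,0.08,0,0,0,40],[-0.01,0,0.2,0,0,0,45],[-0.02,0,0.35,0,0,0,45],[-0.03,0,0.5,0,0,0,45],[-0.04,0,0.5,0,0,0,45]]]' 20
python3 -m crank '[[[0,0,0.5,0,0,0,45],[0,0,0.5,0,0,0,45],[0,0,0.3,0,0,0,45],[0,0,0,0,0,0,45],[0,0,0,0,0,0,45]]]' 20
python3 - <<'E'
from h import *
for n in('wrist','side','scene'):
    im,d,P,T=cam(n); cv2.imwrite(f'pics/{n}8.png',im)
    hsv=cv2.cvtColor(im,cv2.COLOR_BGR2HSV)
    a=(abs(P[...,0]-.628)<.119)&(abs(P[...,1]-.2137)<.094)
    b=a&(hsv[...,2]<60)&(hsv[...,1]<120)&(P[...,2]<.035)&(P[...,2]>.0)
    N,l,s,c=cv2.connectedComponentsWithStats(b.astype(np.uint8));i=1+np.argmax(s[1:,4])
    q=P[l==i];print(n,'cover',cv2.minAreaRect((q[:,:2]*1000).astype(np.float32)))
    A=np.c_[q[:,:2]-[.628,.2137],np.ones(len(q))];cc=np.linalg.lstsq(A,q[:,2],rcond=None)[0];print(' pitch roll',np.degrees(cc[:2]),'z',cc[2])
E
```

```text
clock: 21.22
position: [0.6104, 0.2147, 0.1217]
ee_rot: [0.707, -0.706, 0.032, -0.031]
ft_force: [1.1, -0.6, -0.2]
grip_width: 0.528
clock: 21.85
position: [0.6097, 0.2142, 0.1959]
ee_rot: [0.707, -0.706, 0.031, -0.03]
ft_force: [-0.2, -0.4, -0.3]
grip_width: 0.527
wrist cover ((628.1026000976562, 214.33221435546875), (175.61691284179688, 127.60940551757812), 0.19673094153404236)
 pitch roll [ 5.11668647 -0.03395533] z 0.0168728309633138
side cover ((627.8048095703125, 215.46615600585938), (180.68911743164062, 133.78094482421875), 0.08920250833034515)
 pitch roll [5.1248956  0.03791231] z 0.017704160523210218
scene cover ((630.7132568359375, 211.17379760742188), (128.96604919433594, 175.3524627685547), 89.76460266113281)
 pitch roll [ 5.27044096 -0.1534365 ] z 0.015855755744324143
```

View pics/wrist8.png

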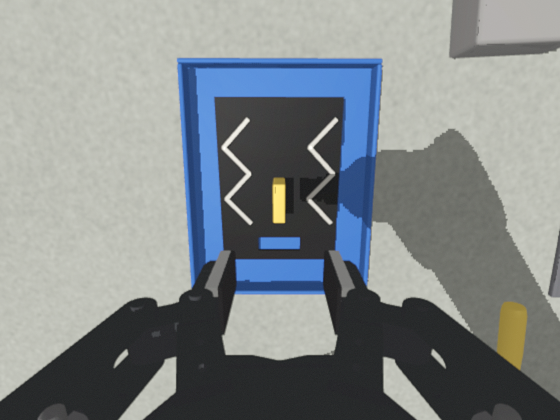

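View pics/side8.png

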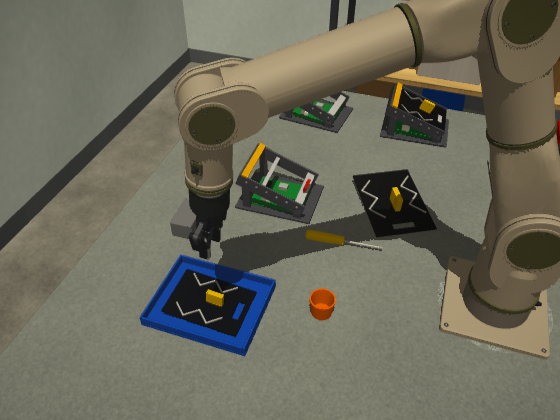

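The cover lies square and centred in the tray, wrist (280,180), grip up. It leans 5.1° and the size matches. The red bar still lies crosswise, and the bystanders are unmoved at their first side-view pixels.

```bash
python3 -c "
from workcell import manip
print(manip.hand_in())"
```

```text
the job is handed in; nothing more can be done
None
```

The cover is off and lying in the blue tray, and the job was handed in at about 22 s on the robot's clock.

- **Turn-bar:** I pinched the red bar and turned it about 56° back to its stop. The wrist camera then measured it within 0.3° of crosswise.
- **Removal:** I gripped the yellow grip and tipped the cover 22.5° about the keeper edge, to a measured pitch of -2.5°. I drew it out 29 mm and lifted it clear with no notable force.
- **Placing:** I lowered it into the tray until it touched, at about 15 N, then eased off and let go.

**Last checks:**
- The cover is within about 3 mm of the tray centre in all three cameras.
- It is square to within 0.3° and leans 5.1–5.3°, as expected, with the grip up.
- The gripper is clear of everything.
- The screwdriver, battery and cup look unmoved by eye in the side picture. I did not measure them.

The scene and side cameras disagreed by about 4 mm in y, within what the calibration allows, and the wrist camera read in between. No check failed.

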